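Index the tin carousel and load its empty nest

ROBOT

A 7-joint arm with a two-finger parallel gripper is mounted at the origin on a cart in front of the work surface, level with it; the furniture and walls round the work are solid. World frame = base frame: x ahead of the robot, y to its left, z up, the work surface at z = 0. Lengths are in mm, angles in rad, forces in N, time in s.
With the tool pointing down it reaches from about 400 to 875 mm from the base axis. Payload 4.4 kg.
Tool frame: the origin (TCP) lies midway between the tips of the shut fingers; the grasp point (between the pads) lies 19 mm behind it (ctrl.grip_point_offset is the distance from the TCP to the grasp point, in mm); z points along the fingers, y is the line along which they close (so a half turn about z gives the same grasp; the last joint's range is limited). The gripper opens to 85 mm and grips with 20 to 120 N. Pads are 22 mm wide; open, the fingers measure 114 mm over their backs; the gripper's body (76 mm by 85 mm) begins 54 mm behind the grasp point. The pads swing forward as they close: fully open they stand 13 mm farther back than shut.
Start: joints at [-0.066, 0.628, 0.038, 1.517, -0.027, 0.996, -0.02], TCP at [650.014, 0.027, 231.313] pointing down, gripper open.
Joint ranges: [-3.06, 3.06], [-0.37, 2.12], [-1.25, 1.32], [0.18, 2.47], [-1.1, 4.24], [0.23, 1.98], [-2.94, 2.94]. Speed limits (rad/s): [2.57, 2.57, 3.14, 3.14, 3.14, 3.14, 3.14].

INTERFACE

Orientations are given as [roll, pitch, yaw] about the fixed x, y, z axes, in that order (R = Rz(yaw) Ry(pitch) Rx(roll)).
In Python, from cell import ctrl gives the robot as it stands.
- The arm moves only by the shell command python3 nudge.py 'ROWS'. ROWS is a JSON object whose key "offsets" holds a list of rows, 1 to 12 of them, each of 7 numbers: dx, dy, dz in shares of the most that a row can go, 1 being 50 mm, then a rotation vector rx, ry, rz in units of 0.25 rad, then the finger opening in mm; each row shifts and turns the commanded pose from where the row before left it, along the tool's axes as they then stand; what a row does not reach is not made up. A row lasts 1/10 s, in which the tool goes at most 50 mm and 0.15 rad, less where a joint would pass 70% of its speed; a pose out of reach is approached as far as the arm can. The fingers move at their own pace and stop on an object; the grip force is fixed at half the most. Time passes only in rows, so rows that do not move let the fingers close. It prints the time, the measured TCP pose, the force, the opening and the grip force at its end. Input that does not fit is refused with a message, and nothing moves.
- ctrl.read_state(): the state, without advancing time (a new reading comes with each control period).
- ctrl.get_image(name): name is "scene" or "side" or "wrist"; returns the picture (400x640x3 uint8, blue, green, red); there is no depth.
- ctrl.calibration(name): a dict with "fx", "fy", "cx", "cy" (pixels), "k1" (the pictures are not rectified: a ray, as slopes to the right and down, at radius r is drawn at 1 + k1 r^2 times it, then the intrinsics apply), "rvec" (rotation vector, rad) and "tvec" (3), from world to camera coordinates, as OpenCV has them; the wrist camera has in their place "hand_eye" (4x4, takes a point from camera to tool coordinates, whose origin is the TCP and whose axes are the flange's). Camera axes: x right, y down, z forward; pixel columns grow to the right and rows downward; lengths in mm; the calibration is good to about 2 mm. A picture is of the moment at which its call begins: read the wrist's pose just before it. calibration takes no time and is no camera call.
- ctrl.finish_job(): hands the job in; it is judged then, once.
The state is a dict: "clock": time; "qpos": joint angles; "qd": joint speeds; "tau": joint torques, N m; "eef_pos": TCP position; "tool_rot": TCP orientation; "force": force on the tool from outside, world axes, zero at the start; "torque": the same for the moment, N m; "width": finger opening in mm; "gripper_force": force on a finger pad.
Only numpy, scipy, OpenCV 4.12 (cv2) and the standard library are available. Lean on these libraries where they do the work, as an engineer would, in place of code of your own. Each camera call takes 0.05 s, during which the arm holds its last target. There are 200 camera calls.

TASK

Work the ratchet lever of the indexing table until the one empty nest stands at the loading slot of the clear cover, over the red mark; turn the dial with the lever only, never by pushing on the dial. Take the washed tin that stands on its edge in the draining rack, lay it down flat on the bench with its mouth up and let it go, then take it again across its sides and set it in the empty nest, mouth up and fully down. Leave the wax jar and the dropper bottle where they stand.

Things in the scene. Friction and masses are not known exactly. Their poses are not given: they have to be found in the camera images.
- indexer: fixed ratchet indexing table; origin on the bench under the dial's axis, -x axis through the loading slot (towards the robot). Grey base disc 280 mm across; clear cover, radius 137 mm, underside 84, top 88 (nuts 93) mm above the bench. A black-edged slot in it, 92 mm wide, from 18 mm off the axis out to the edge along -x, is the only way to a nest
- dial_plate: aluminium dial, 244 mm across, top 50 mm above the bench; turns on the indexer's axis, only anticlockwise seen from above (stop pawl), stiffly, and stays where left; may start part-way between two teeth. 8 white nests 45 degrees apart, 7 with tins fixed in them, tops at 74 mm, 12 mm apart: grip a tin in the slot along the dial's radius. Dark boss at the axis, radius 24, top at 70 mm
- empty_nest (a point): centre of the seat of the one empty nest: 88 mm from the dial's axis, 50 mm above the bench; moves with the dial. The seat lies inside a white collar of 30 mm inner and 33.5 mm outer radius, 7 mm high. At the start it has 65 to 175 degrees to turn to the loading place
- loading_place (a point): fixed point of the indexer where the empty nest must come to stand: 88 mm from the axis along the indexer's -x, 50 mm above the bench, in the middle of the slot; a red mark on the base's rim lies in front of it
- lever (a joint): swing of the ratchet lever about the indexer's axis: 0 at its rest stop (nearer the robot), 0.908 rad at its far stop, growing anticlockwise from above. Stays where left; 2 N at the handle, 5 to 10 N when it drives. Only a whole stroke counts: back to within 0.04 of 0, then on to at least 0.87, carries the dial one tooth (45 degrees). It carries the dial at most 3.5 degrees past the tooth
- lever_handle (a point): point to grip on the axis of the lever's upright round black handle, 110 mm above the bench, 160 mm from the indexer's axis, at -136 degrees in the indexer's frame when the lever is at 0; handle 22 mm in diameter, 68 to 134 mm above the bench
- rack: fixed steel draining rack, tray 150 x 76 mm; two rods of 3 mm radius along its x axis at y = +-18 mm, 16 mm above the bench; end plates 30 mm high at x = +-66 mm; origin under its centre. The bench between rack and indexer is clear
- tin: loose empty aluminium tin, 55 mm across, 24 mm high; solid to the touch (no finger goes in); about 25 g. Origin at the centre of its underside, z axis out of its mouth. Starts on its edge on the rack's rods, centre 40 mm above the bench, z axis level along the rack's -x, mouth roughly towards the robot. It topples flat by itself if tilted more than 24 degrees from standing on edge
- wax_jar: jar with a gold lid, 63 mm across, 72 mm high, origin under its centre; to be left alone
- dropper_bottle: brown dropper bottle, 34 mm across, 98 mm high, origin under its centre; to be left alone

How it is judged:
By the outcome, as a careful person would: the job done as asked, in the order asked, and still so for the second after the job is handed in, with the robot touching nothing.
It also fails if it takes over 72 s, if anything falls off the work surface, if the arm or the gripper's body presses on something with over 40 N, if the wrist force passes 120 N, or if a joint passes its speed limit or range.

## Working session

There is one attempt and no reset: what is moved stays moved. The work goes in short steps, Python scripts to look and compute and a shell command to move; the robot and the scene stay as the last step left them, time stands still between calls to the robot, and variables do not carry over. Pictures are saved under pics/ and viewed, at most 10 in all, crops included, and the job is handed in when it is done.

```bash
ls; mkdir -p pics; python3 - <<'E'
from cell import ctrl
import cv2,numpy as np
for n in("scene","side"):
    cv2.imwrite(f"pics/{n}0.png",ctrl.get_image(n)); c=ctrl.calibration(n); print(n,c)
s=ctrl.read_state();print(s)
cv2.imwrite("pics/wrist0.png",ctrl.get_image("wrist"));print(ctrl.calibration("wrist"))
E
```

```text
cell.py
nudge.py
pics
scene {'fx': 490.030276811533, 'fy': 490.030276811533, 'cx': 323.0428754169552, 'cy': 197.448837256756, 'k1': -0.12196312965329315, 'rvec': array([ 1.11304759, -2.42103335,  0.97032055]), 'tvec': array([ 395.59421831,  310.1685619 , 1116.44714546])}
side {'fx': 362.41456040375243, 'fy': 362.41456040375243, 'cx': 316.9099697754529, 'cy': 199.90455639732428, 'k1': 0.008771126403995032, 'rvec': array([ 1.93259213, -0.42839574,  0.28016704]), 'tvec': array([-442.42307406,  209.4529341 ,  892.61267375])}
{'clock': 0.1, 'qpos': array([-0.06582153,  0.6292301 ,  0.03844948,  1.51825283, -0.02699532,
        0.99632129, -0.02001278]), 'qd': array([-0.00188598, -0.0026448 , -0.00044768, -0.00272623,  0.00058873,
        0.00042604, -0.00094304]), 'tau': array([ 3.65140630e-03, -5.64529252e+01,  1.23032581e+00, -1.93971133e+01,
        1.11524854e-02,  5.46943455e-03, -1.37002465e-05]), 'eef_pos': array([6.49443171e+02, 4.08204619e-02, 2.30501249e+02]), 'tool_rot': array([-3.13989928e+00,  2.23463011e-05,  1.57080417e+00]), 'force': array([-0.39539488,  0.19464354, -0.75175887]), 'torque': array([ 0.09023447, -0.01080357, -0.00144836]), 'gripper_force': 0.0, 'width': 85.46123764658033}
{'fx': 321.9479316955238, 'fy': 321.9479316955238, 'cx': 319.4633481808186, 'cy': 196.844416209133, 'k1': -0.039777040957382936, 'hand_eye': array([[-7.67813935e-04, -9.50213761e-01, -3.11597847e-01,
         7.98161315e+01],
       [ 9.99999663e-01, -8.20568755e-04,  3.81968214e-05,
         4.84098563e-01],
       [-2.91982603e-04, -3.11597712e-01,  9.50214071e-01,
        -1.44209662e+02],
       [ 0.00000000e+00,  0.00000000e+00,  0.00000000e+00,
         1.00000000e+00]])}
```
View pics/scene0.png

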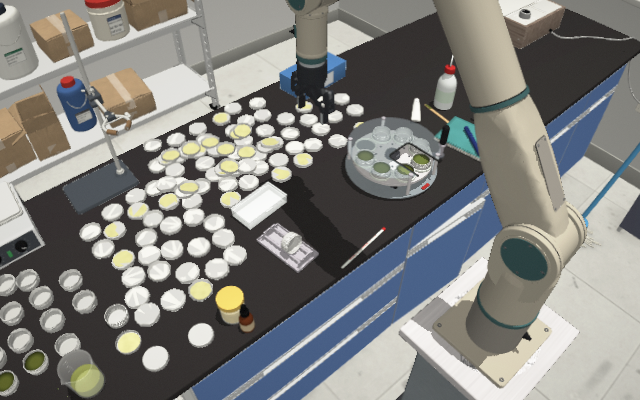

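View pics/side0.png

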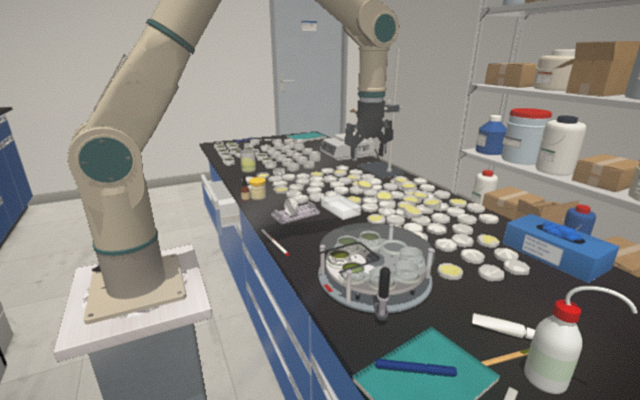

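View pics/wrist0.png

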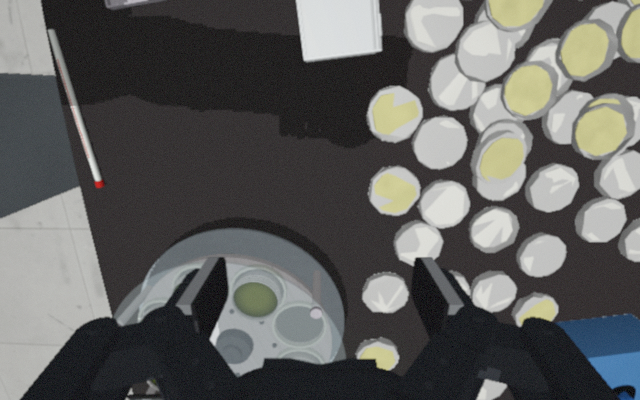

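Scene view: indexer about (392,158), black handle about (445,130), red mark (425,186), rack with the tin on edge (288,243), jar (230,303). Side view: indexer (377,265), handle (383,290), rack (297,208). In the wrist view the indexer lies at the bottom, under the gripper. Next I'll zoom in on the details in one montage.

```bash
cat > h.py <<'E'
import numpy as np,cv2
from scipy.spatial.transform import Rotation as Ro
from scipy.optimize import least_squares
from cell import ctrl
def cam(n,state=None):
    c=ctrl.calibration(n)
    if n=="wrist":
        T=np.eye(4);T[:3,:3]=Ro.from_euler("xyz",state["tool_rot"]).as_matrix();T[:3,3]=state["eef_pos"]
        W=np.linalg.inv(T@c["hand_eye"]);R=W[:3,:3];t=W[:3,3]
    else: R=cv2.Rodrigues(c["rvec"])[0];t=c["tvec"]
    return c,R,t
def proj(C,P):
    c,R,t=C;p=np.atleast_2d(P)@R.T+t;s=p[:,:2]/p[:,2:];s=s*(1+c["k1"]*(s**2).sum(1,keepdims=True))
    return s*[c["fx"],c["fy"]]+[c["cx"],c["cy"]]
def ray(C,uv):
    c,R,t=C;d=(np.array(uv,float)-[c["cx"],c["cy"]])/[c["fx"],c["fy"]];s=d.copy()
    for _ in range(20): s=d/(1+c["k1"]*(s@s))
    v=R.T@np.array([s[0],s[1],1]);return -R.T@t,v/np.linalg.norm(v)
def onz(C,uv,z):
    o,v=ray(C,uv);return o+v*(z-o[2])/v[2]
def tri(*L):
    A=0;b=0
    for C,uv in L:
        o,v=ray(C,uv);M=np.eye(3)-np.outer(v,v);A=A+M;b=b+M@o
    return np.linalg.solve(A,b)
def crop(im,x,y,w,h,W=400,H=300):
    return cv2.resize(im[y:y+h,x:x+w],(W,H),interpolation=cv2.INTER_CUBIC)
def tool(s): return Ro.from_euler("xyz",s["tool_rot"]).as_matrix()
E
python3 - <<'E'
from h import *
a=cv2.imread("pics/scene0.png");b=cv2.imread("pics/side0.png")
m=np.vstack([np.hstack([crop(a,335,105,128,96),crop(b,310,210,128,96)]),np.hstack([crop(a,247,200,80,60),crop(b,260,185,64,48)])])
cv2.imwrite("pics/m1.png",m)
S=cam("scene");D=cam("side")
print(tri((S,(445,130)),(D,(383,272))),onz(S,(392,158),50),onz(D,(377,265),50),onz(S,(425,186),10),onz(D,(328,288),10),onz(S,(288,245),10),onz(D,(297,212),10))
E
```

```text
[ 468.94404091 -356.48985545  121.08117748] [ 534.59346563 -208.62699425   50.        ] [ 537.75944993 -239.36904919   50.        ] [ 414.86367132 -229.60848626   10.        ] [ 413.70665578 -222.31435706   10.        ] [503.35187425 209.25814971  10.        ] [508.93468342 210.54337992  10.        ]
```

View pics/m1.png

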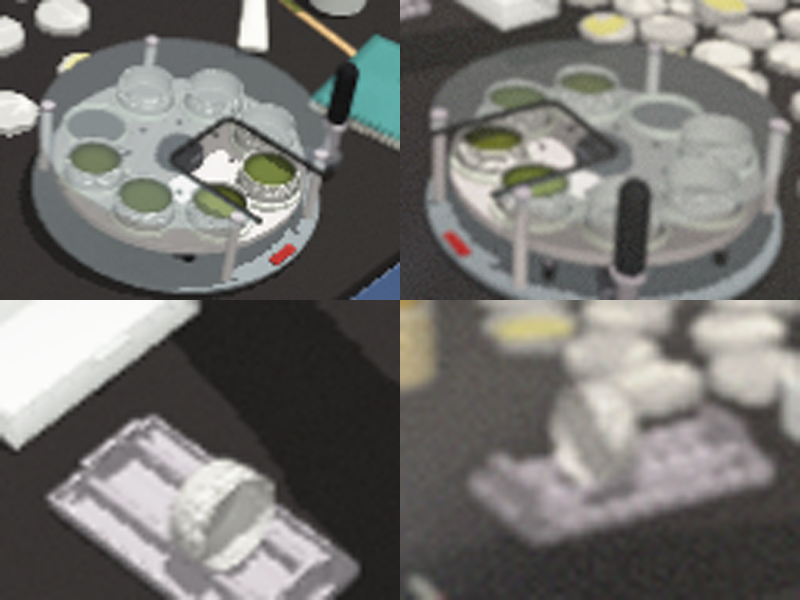

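Montage: the slot frame, red mark, handle and tins are clear. The empty nest is the flat grey disc, panel (95,125) in scene and (668,115) in side. The tin's mouth (dark face) points to the lower right, towards the robot. Now I'll fit the poses.

```bash
python3 - <<'E'
from h import *
S=cam("scene");D=cam("side")
ps=lambda u,v:(335+u/3.125,105+v/3.125)
pd=lambda u,v:(310+(u-400)/3.125,210+v/3.125)
X=-np.sqrt(137**2-46**2)
corn=[(-18,46,88),(-18,-46,88),(X,-46,88),(X,46,88)]
us=[ps(172,160),ps(230,119),ps(327,177),ps(260,220)]
ud=[pd(552,102),pd(612,150),pd(497,193),pd(437,132)]
hs,hd=ps(346,66),pd(633,182)
def W(q,P): 
    P=np.atleast_2d(P).astype(float);c,s=np.cos(q[2]),np.sin(q[2]);return np.c_[q[0]+c*P[:,0]-s*P[:,1],q[1]+s*P[:,0]+c*P[:,1],P[:,2]]
pol=lambda r,a,z:(r*np.cos(a),r*np.sin(a),z)
tops=[ps(145,80),ps(213,80),ps(268,113),ps(270,166),ps(220,200),ps(145,195),ps(95,157)]
def f(q):
    H=pol(160,np.radians(-136)+q[3],131)
    r=[proj(S,W(q,corn))-us,proj(D,W(q,corn))-ud,proj(S,W(q,H))-[hs],proj(D,W(q,H))-[hd]]
    return np.vstack(r).ravel()
r=least_squares(f,[535,-225,0.2,0]);q=r.x;print(q.round(3));print(f(q).reshape(-1,2).round(1))
for C,uv in((S,ps(95,125)),(D,pd(668,115))):
    p=onz(C,uv,54);d=p[:2]-q[:2];c,s=np.cos(q[2]),np.sin(q[2]);l=(c*d[0]+s*d[1],-s*d[0]+c*d[1]);print("nest",np.hypot(*l),np.degrees(np.arctan2(l[1],l[0])))
print("tri nest",tri((S,ps(95,125)),(D,pd(668,115))))
for u in tops:
    p=onz(S,u,74);d=p[:2]-q[:2];l=(c*d[0]+s*d[1],-s*d[0]+c*d[1]);print(np.hypot(*l).round(1),np.degrees(np.arctan2(l[1],l[0])).round(1))
print("handle",W(q,pol(160,np.radians(-136)+q[3],110)),"mark",onz(S,ps(283,254),20),onz(D,pd(456,244),20),W(q,(-132,0,20)))
# rack: tray corners scene
rs=lambda u,v:(247+u/5,200+(v-300)/5)
rd=lambda u,v:(260+(u-400)/6.25,185+(v-300)/6.25)
print("tin",tri((S,rs(224,514)),(D,rd(594,437))))
print("rack corners S",[onz(S,rs(*p),z).round(0)[:2] for p,z in(((50,497),4),((150,418),30),((358,572),4))])
print("rack corners D",[onz(D,rd(*p),4).round(0)[:2] for p in((540,545),(775,475),(472,488))])
E
```

```text
[ 5.41572e+02 -2.19261e+02  6.10000e-02  2.73000e-01]
[[-1.4 -0.5]
 [ 0.1 -1.6]
 [-0.7 -2. ]
 [ 1.  -0.3]
 [-0.8 -1.8]
 [ 2.5 -0. ]
 [-1.6 -0.7]
 [-2.6 -0.4]
 [ 0.9  0.4]
 [ 0.4  1. ]]
nest 90.0408793543615 18.144136725517296
nest 89.5116002255228 13.868213973857038
tri nest [ 628.84474189 -189.28303597   51.05919254]
91.7 -25.9
96.1 -67.9
94.4 -110.5
86.5 -160.8
88.9 152.1
90.2 107.3
89.8 63.8
handle [[ 469.24780065 -361.9821165   110.        ]] mark [ 407.44447406 -221.19620127   20.        ] [ 407.28518272 -234.58561105   20.        ] [[ 409.81796079 -227.3167245    20.        ]]
tin [486.76732938 208.3783654   34.45723672]
rack corners S [array([575., 258.]), array([566., 196.]), array([432., 165.])]
rack corners D [array([435., 154.]), array([583., 181.]), array([424., 237.])]
```

The manual's scale: shifts go in shares of 50 mm and turns go in units of 0.25 rad. Converting my numbers, -38 mm is -0.76, -19 mm is -0.38, 0.15 rad is 0.6.

```bash
python3 nudge.py '{"offsets":[[-0.76,-0.38,0,0,0,0,85],[-0.76,-0.38,0,0,0,0,85],[-0.76,-0.38,0,0,0,0,85],[-0.76,-0.38,0,0,0,0,85],[-0.76,-0.38,0,0,0,0,85],[-0.76,-0.38,0,0,0,0,85],[-0.76,-0.38,0,0,0,0,85],[-0.76,-0.38,0,0,0,0,85],[-0.76,-0.38,0,0,0,0,85],[0,0,0,0,0,0.6,85],[0,0,0,0,0,0.6,85],[0,0,0,0,0,0.6,85]]}'; python3 - <<'E'
from h import *
import json
s=ctrl.read_state();im=ctrl.get_image("wrist");cv2.imwrite("pics/w1.png",im)
json.dump({k:np.array(v).tolist() for k,v in s.items()},open("w1.json","w"));print(s["eef_pos"],s["tool_rot"])
C=cam("wrist",s);print("pred handle top",proj(C,[[469.2,-362,134],[469.2,-362,68]]))
E
```

```text
clock: 1.35
eef_pos: [478.4, -342.4, 231.0]
tool_rot: [-3.141, -0.0, 1.113]
force: [-0.3, -0.2, 0.1]
width: 85.1
gripper_force: 0.0
[ 478.42401531 -342.3952394   230.99942927] [-3.14096432e+00 -3.68548833e-04  1.11318393e+00]
pred handle top [[319.41855552 223.44281687]
 [319.43081689 197.86899311]]
```

View pics/w1.png

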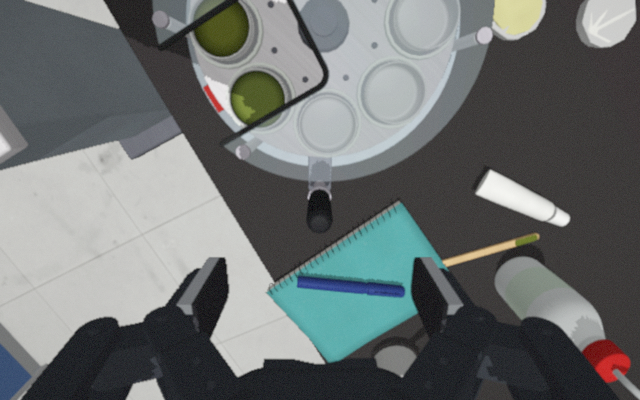

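Handle top end is at (318,219), slot frame corners at (325,80), (222,143) and (160,47), all close to prediction. Refining the fit with this view.

```bash
cat > ix.py <<'E'
from h import *
import json
S=cam("scene");D=cam("side");C=cam("wrist",json.load(open("w1.json")))
ps=lambda u,v:(335+u/3.125,105+v/3.125)
pd=lambda u,v:(310+(u-400)/3.125,210+v/3.125)
X=-np.sqrt(137**2-46**2)
corn=[(-18,46,88),(-18,-46,88),(X,-46,88),(X,46,88)]
us=[ps(172,160),ps(230,119),ps(327,177),ps(260,220)]
ud=[pd(552,102),pd(612,150),pd(497,193),pd(437,132)]
uw=[(325,80),(222,143),(160,47)]
def W(q,P):
    P=np.atleast_2d(P).astype(float);c,s=np.cos(q[2]),np.sin(q[2]);return np.c_[q[0]+c*P[:,0]-s*P[:,1],q[1]+s*P[:,0]+c*P[:,1],P[:,2]]
pol=lambda r,a,z:(r*np.cos(a),r*np.sin(a),z)
def f(q):
    H=lambda z:W(q,pol(160,np.radians(-136)+q[3],z))
    r=[proj(S,W(q,corn))-us,proj(D,W(q,corn))-ud,proj(S,H(131))-[ps(346,66)],proj(D,H(131))-[pd(633,182)],proj(C,H(134))-[(318,218)],proj(C,W(q,corn[1:]))-uw]
    return np.vstack(r).ravel()
q=least_squares(f,[541,-219,0.06,0.27],loss="soft_l1").x
E
python3 - <<'E'
from ix import *
print(q.round(3));print(f(q).reshape(-1,2)[8:].round(1))
print(onz(C,(318,218),134)); s=ctrl.read_state();R=tool(s)
for lev in(q[3],0,0.908):
    a=np.radians(-136)+lev;h=W(q,pol(160,a,91))[0];phi=a+q[2]
    t=np.array([-np.sin(phi),np.cos(phi),0]);print(lev,h,"tool delta",(R.T@(h-s["eef_pos"])).round(1),"yaw now->",(np.degrees(np.arctan2(R[1,1],R[0,1])-np.arctan2(t[1],t[0]))))
print(W(q,(-88,0,50)))
E
```

```text
[ 5.42568e+02 -2.18379e+02  5.40000e-02  2.70000e-01]
[[ 0.7  0.6]
 [-0.2  0.7]
 [ 0.2  4. ]
 [ 5.2 -1.3]
 [-0.6  0.4]
 [-0.8  0.2]]
[ 470.27500985 -357.23830421  134.        ]
0.2703367950050778 [ 468.90239378 -360.41221939   91.        ] tool delta [-20.8  -0.5 140. ] yaw now-> 0.9374182221538081
0 [ 433.64708864 -335.58087114   91.        ] tool delta [-14.3 -43.1 140. ] yaw now-> 16.42657562303807
0.908 [ 567.9335079  -376.35577701   91.        ] tool delta [  9.   95.3 139.9] yaw now-> -35.59799217484068
[[ 454.69658138 -223.13394998   50.        ]]
```

```bash
python3 nudge.py '{"offsets":[[-0.38,0,0,0,0,0.064,85],[0,0,0.94,0,0,0,85],[0,0,0.94,0,0,0,85],[0,0,0.92,0,0,0,85],[0,0,0,0,0,0,0],[0,0,0,0,0,0,0],[0,0,0,0,0,0,0],[0,0,0,0,0,0,0],[0,0,0,0,0,0,0],[0,0,0,0,0,0,0]]}'
```

```text
clock: 2.4
eef_pos: [472.0, -360.3, 94.0]
tool_rot: [3.137, 0.001, 1.105]
force: [0.0, -0.3, 5.8]
width: 21.0
gripper_force: 58.3
```

Scaled: -23.9 mm is -0.478, 1.8 mm is 0.036, 0.15 rad is 0.6.

```bash
python3 nudge.py '{"offsets":[[0.036,-0.478,0,0,0,0.6,0],[0.036,-0.478,0,0,0,0.6,0],[0,0,0,0,0,0,0]]}'; python3 - <<'E'
from ix import *
s=ctrl.read_state();d=s["eef_pos"][:2]-q[:2];print(np.hypot(*d),np.arctan2(d[1],d[0])-q[2]+np.radians(136),s["force"])
E
```

```text
clock: 2.7
eef_pos: [434.7, -334.1, 94.1]
tool_rot: [3.13, -0.0, 0.802]
force: [3.4, -4.6, 0.5]
width: 20.4
gripper_force: 65.6
158.2634057434832 -0.00093075796558173 [ 3.3689254  -4.56470282  0.48761868]
```

```bash
cat > lv.py <<'E'
from ix import *
s=ctrl.read_state();d=s["eef_pos"][:2]-q[:2];a=np.arctan2(d[1],d[0]);F=s["force"]
print("r",np.hypot(*d).round(1),"lever",(a-q[2]+np.radians(136)).round(3),"Ftan",(-np.sin(a)*F[0]+np.cos(a)*F[1]).round(1),"Frad",(np.cos(a)*F[0]+np.sin(a)*F[1]).round(1))
E
python3 nudge.py '{"offsets":[[0.036,0.478,0,0,0,-0.6,0],[0.036,0.478,0,0,0,-0.6,0],[0.036,0.478,0,0,0,-0.6,0],[0.036,0.478,0,0,0,-0.6,0],[0.036,0.478,0,0,0,-0.6,0],[0.036,0.478,0,0,0,-0.6,0],[0,0,0,0,0,0,0]]}'; python3 lv.py
```

```text
clock: 3.4
eef_pos: [566.3, -375.0, 94.1]
tool_rot: [3.139, 0.002, 1.709]
force: [0.4, 1.6, 5.3]
width: 20.5
gripper_force: 66.3
r 158.3 lever 0.9 Ftan 0.7 Frad -1.6
```

```bash
python3 nudge.py '{"offsets":[[0,0.02,0,0,0,0,0],[0.036,-0.478,0,0,0,0.6,0],[0.036,-0.478,0,0,0,0.6,0],[0.036,-0.478,0,0,0,0.6,0],[0.036,-0.478,0,0,0,0.6,0],[0.036,-0.478,0,0,0,0.6,0],[0.036,-0.478,0,0,0,0.6,0],[0,-0.04,0,0,0,0,0],[0,0,0,0,0,0,0]]}'; python3 lv.py
python3 nudge.py '{"offsets":[[0,0.02,0,0,0,0,0],[0.036,0.478,0,0,0,-0.6,0],[0.036,0.478,0,0,0,-0.6,0],[0.036,0.478,0,0,0,-0.6,0],[0.036,0.478,0,0,0,-0.6,0],[0.036,0.478,0,0,0,-0.6,0],[0.036,0.478,0,0,0,-0.6,0],[0,0,0,0,0,0,0]]}'; python3 lv.py
```

```text
clock: 4.3
eef_pos: [434.7, -334.0, 94.1]
tool_rot: [3.13, 0.0, 0.804]
force: [4.1, -7.6, 0.1]
width: 20.3
gripper_force: 68.2
r 158.2 lever -0.001 Ftan 8.1 Frad 2.7
clock: 5.1
eef_pos: [566.3, -375.0, 94.1]
tool_rot: [3.139, 0.003, 1.708]
force: [-0.1, 0.2, 5.4]
width: 20.3
gripper_force: 68.5
r 158.3 lever 0.9 Ftan -0.1 Frad -0.2
```

```bash
python3 - <<'E'
from ix import *
ims=[ctrl.get_image("scene"),ctrl.get_image("side")]
cv2.imwrite("pics/m2.png",np.hstack([crop(ims[0],335,105,128,96),crop(ims[1],310,210,128,96)]))
E
```

```text
(no output)
```

View pics/m2.png

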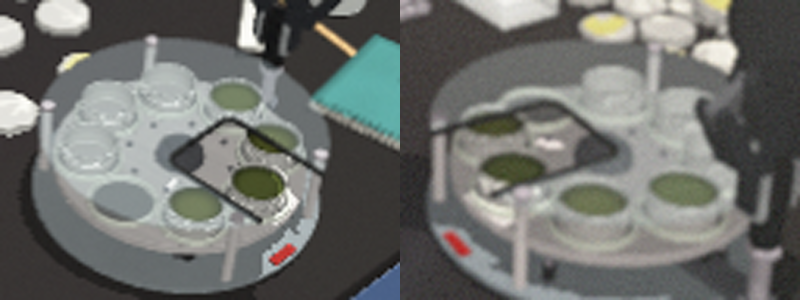

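The empty nest is now at scene panel (122,202), and the dial is turning. Working out its angle, then two more strokes if it confirms that.

```bash
python3 - <<'E'
from ix import *
p=onz(S,ps(122,202),54);d=p[:2]-q[:2];print(np.hypot(*d),np.degrees(np.arctan2(d[1],d[0])-q[2]))
E
python3 nudge.py '{"offsets":[[0,0.02,0,0,0,0,0],[0.036,-0.478,0,0,0,0.6,0],[0.036,-0.478,0,0,0,0.6,0],[0.036,-0.478,0,0,0,0.6,0],[0.036,-0.478,0,0,0,0.6,0],[0.036,-0.478,0,0,0,0.6,0],[0.036,-0.478,0,0,0,0.6,0],[0,-0.04,0,0,0,0,0],[0,0,0,0,0,0,0]]}'; python3 lv.py
python3 nudge.py '{"offsets":[[0,0.02,0,0,0,0,0],[0.036,0.478,0,0,0,-0.6,0],[0.036,0.478,0,0,0,-0.6,0],[0.036,0.478,0,0,0,-0.6,0],[0.036,0.478,0,0,0,-0.6,0],[0.036,0.478,0,0,0,-0.6,0],[0.036,0.478,0,0,0,-0.6,0],[0,0,0,0,0,0,0]]}'; python3 lv.py
```

```text
90.68185230388315 94.37233023146563
clock: 6.1
eef_pos: [434.7, -334.1, 94.1]
tool_rot: [3.129, 0.001, 0.803]
force: [4.5, -9.0, 2.0]
width: 20.2
gripper_force: 70.1
r 158.3 lever -0.001 Ftan 9.4 Frad 3.5
clock: 6.9
eef_pos: [566.3, -375.0, 94.1]
tool_rot: [3.139, 0.004, 1.708]
force: [0.2, -0.7, 8.0]
width: 20.6
gripper_force: 70.0
r 158.2 lever 0.9 Ftan 0.1 Frad 0.8
```

```bash

python3 nudge.py '{"offsets":[[0,0.02,0,0,0,0,0],[0.036,-0.478,0,0,0,0.6,0],[0.036,-0.478,0,0,0,0.6,0],[0.036,-0.478,0,0,0,0.6,0],[0.036,-0.478,0,0,0,0.6,0],[0.036,-0.478,0,0,0,0.6,0],[0.036,-0.478,0,0,0,0.6,0],[0,-0.04,0,0,0,0,0],[0,0,0,0,0,0,0]]}'; python3 lv.py
python3 nudge.py '{"offsets":[[0,0.02,0,0,0,0,0],[0.036,0.478,0,0,0,-0.6,0],[0.036,0.478,0,0,0,-0.6,0],[0.036,0.478,0,0,0,-0.6,0],[0.036,0.478,0,0,0,-0.6,0],[0.036,0.478,0,0,0,-0.6,0],[0.028,0.416,0,0,0,-0.52,0],[0,0,0,0,0,0,0]]}'; python3 lv.py
```

```text
clock: 7.8
eef_pos: [434.7, -334.1, 94.1]
tool_rot: [3.128, 0.002, 0.803]
force: [4.0, -10.3, 1.8]
width: 20.4
gripper_force: 71.3
r 158.3 lever -0.001 Ftan 9.9 Frad 4.8
clock: 8.6
eef_pos: [565.1, -375.2, 94.1]
tool_rot: [3.137, 0.006, 1.689]
force: [-0.1, -3.6, 6.9]
width: 20.8
gripper_force: 70.6
r 158.3 lever 0.892 Ftan -0.7 Frad 3.5
```

```bash

python3 nudge.py '{"offsets":[[0,0,0,0,0,0,85],[0,0,0,0,0,0,85],[0,0,0,0,0,0,85],[0,0,-0.86,0,0,0,85],[0,0,-0.86,0,0,0,85],[0,0,-0.88,0,0,0,85],[0.74,-0.36,0,0,0,0,85],[0.74,-0.36,0,0,0,0,85],[0.74,-0.36,0,0,0,0,85],[0.74,-0.34,0,0,0,0,85],[0.74,-0.34,0,0,0,0,85],[0,0,0,0,0,0,85]]}'; python3 - <<'E'
from ix import *
s=ctrl.read_state();im=ctrl.get_image("wrist");cv2.imwrite("pics/w2.png",im)
json.dump({k:np.array(v).tolist() for k,v in s.items()},open("w2.json","w"));C=cam("wrist",s)
print(proj(C,W(q,[(-88,0,57),(0,0,70),(-18,46,88),(-18,-46,88),(X,-46,88),(X,46,88)])))
E
```

```text
clock: 9.8
eef_pos: [449.5, -193.1, 221.2]
tool_rot: [-3.138, -0.004, 1.69]
force: [0.6, -0.5, 0.1]
width: 85.0
gripper_force: 0.0
[[321.01890158 206.22967914]
 [410.01795013 216.12114239]
 [403.09552277 174.05287468]
 [389.45215006 265.54783372]
 [275.69605823 258.92418479]
 [277.96895882 166.02599695]]
```

View pics/w2.png

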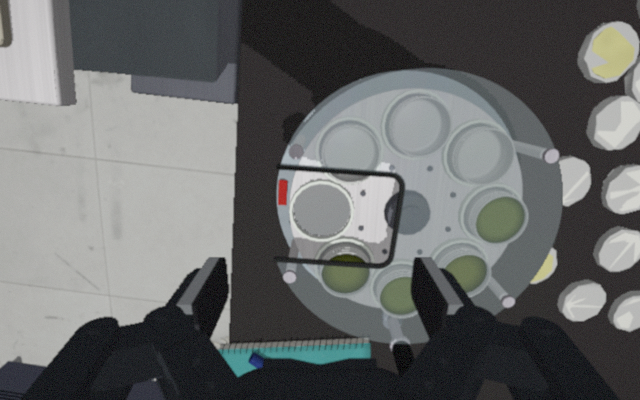

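The empty nest is at the slot: collar centre about (321.5,209.5), red mark at (283,191). That is about 3 mm past centre, as expected from the overshoot. I'll take a second nest view, then go to the rack.

```bash

python3 nudge.py '{"offsets":[[0.98,0.18,0,0,0,0,85],[0,0,0,0,0,0,85]]}'; python3 - <<'E'
from ix import *
s=ctrl.read_state();im=ctrl.get_image("wrist");cv2.imwrite("pics/w3.png",im)
json.dump({k:np.array(v).tolist() for k,v in s.items()},open("w3.json","w"))
E
python3 nudge.py '{"offsets":[[0.98,0.188,0,0,0,0,85],[0.98,0.188,0,0,0,0,85],[0.98,0.188,0,0,0,0,85],[0.98,0.188,0,0,0,0,85],[0.98,0.188,0,0,0,0,85],[0.98,0.188,0,0,0,0,85],[0.98,0.188,0,0,0,0,85],[0,0,0,0,0,0,85]]}' >/dev/null
python3 nudge.py '{"offsets":[[0,0,0,0,0,-0.6,85],[0,0,0,0,0,-0.6,85],[0,0,0,0,0,-0.6,85],[0,0,0,0,0,-0.6,85],[0,0,0,0,0,-0.6,85],[0,0,0,0,0,-0.6,85],[0,0,0,0,0,-0.6,85],[0,0,0,0,0,-0.6,85],[0,0,0,0,0,-0.6,85],[0,0,0,0,0,-0.6,85],[0,0,0,0,0,-0.56,85],[0,0,0,0,0,0,85]]}'; python3 - <<'E'
from ix import *
s=ctrl.read_state();im=ctrl.get_image("wrist")
json.dump({k:np.array(v).tolist() for k,v in s.items()},open("w4.json","w"))
cv2.imwrite("pics/w4.png",im);print(s["qpos"])
# second-nest crop beneath
a=crop(im,120,60,400,300,400,300);b=crop(cv2.imread("pics/w3.png"),260,190,133,100,400,300);d=crop(cv2.imread("pics/w2.png"),260,160,133,100,400,300)
c=crop(im,230,120,180,135,400,300)
cv2.imwrite("pics/m3.png",np.vstack([np.hstack([a,c]),np.hstack([d,b])]))
E
```

```text
clock: 10.05
eef_pos: [457.9, -143.5, 221.5]
tool_rot: [3.14, -0.003, 1.692]
force: [0.6, 0.0, 1.0]
width: 85.2
gripper_force: 0.0
clock: 12.1
eef_pos: [484.2, 197.6, 221.0]
tool_rot: [-3.142, -0.0, -2.961]
force: [-0.1, 0.2, 0.1]
width: 85.0
gripper_force: 0.0
[-0.06051529  0.50864813 -0.55865072  1.87111479  0.34765974  0.8596789
  0.95901571]
```

View pics/m3.png

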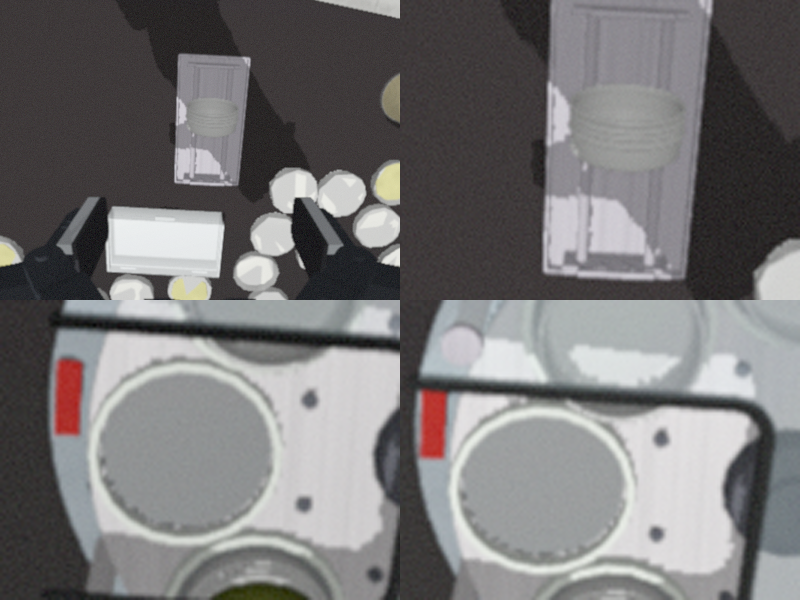

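Top panels: the tin stands across the rack, mouth towards the robot (up in the image), its top between rows about 113 and 170 of panel 2. Bottom panels: collar centres at pixel (321.3,210.2) and (307.5,252.5). Triangulating.

```bash
python3 - <<'E'
from ix import *
C2,C3,s=[cam("wrist",json.load(open(f"w{i}.json"))) for i in(2,3,4)]
print("nest tri",tri((C2,(321.3,210.2)),(C3,(307.5,252.5))),"z57",onz(C2,(321.3,210.2),57),onz(C3,(307.5,252.5),57),"load",W(q,(-88,0,57)))
p=np.array([480,200,0])
cs=[onz(s,u,4)[:2] for u in((299,114),(369,118),(295,244),(359,246))];print("rack",np.round(cs),np.mean(cs,0))
e=(cs[2]+cs[3]-cs[0]-cs[1])/2;print("rack yaw",np.arctan2(e[1],e[0]))
b=onz(s,(332.4,196.5),67.5);m=onz(s,(332.4,170.9),67.5);c=(b+m)/2
print("tin top bottomface",b,"mouth",m,"mid",c, np.linalg.norm(b-m))
print("lateral at z40 ",onz(s,(230+170/2.222,175),40),onz(s,(230+285/2.222,175),40))
t=json.load(open("w4.json"));R=tool(t);print("delta",R.T@(np.r_[c[:2],21]-t["eef_pos"]))
S=cam("scene");D=cam("side")
print(tri((S,(291.8,242.8)),(D,(291,206.9)),(s,(332,178))),proj(S,[c-[0,0,27]]),proj(D,[c-[0,0,27]]))
E
```

```text
nest tri [ 454.76787561 -227.78601911   57.57569807] z57 [ 454.52691387 -227.95036993   57.        ] [ 455.04706874 -228.14023258   57.        ] load [[ 453.77586381 -223.26263263   57.        ]]
rack [[433. 165.]
 [423. 241.]
 [589. 185.]
 [577. 264.]] [505.41785959 213.9498987 ]
rack yaw 0.13794532755384512
tin top bottomface [499.43996711 212.79774178  67.5       ] mouth [474.37983163 207.91663303  67.5       ] mid [486.90989937 210.3571874   67.5       ] 25.531071519785446
lateral at z40  [489.79655681 184.53715361  40.        ] [480.1351358  237.50090756  40.        ]
delta [ -5.02671226  12.08067355 199.96416129]
[487.80502255 209.99521444  34.43915616] [[291.06873273 241.71237805]] [[290.83119718 205.07515749]]
```

```bash

python3 nudge.py '{"offsets":[[-0.1,0.24,0,0,0,0,85],[0,0,0.9,0,0,0,85],[0,0,0.9,0,0,0,85],[0,0,0.9,0,0,0,85],[0,0,0.8,0,0,0,85],[0,0,0.48,0,0,0,85],[0,0,0,0,0,0,0],[0,0,0,0,0,0,0],[0,0,0,0,0,0,0],[0,0,0,0,0,0,0],[0,0,0,0,0,0,0]]}'
```

```text
clock: 13.25
eef_pos: [486.8, 211.8, 23.7]
tool_rot: [-3.141, 0.002, -2.96]
force: [-0.6, -3.7, 4.9]
width: 50.7
gripper_force: 62.5
```

```bash

python3 nudge.py '{"offsets":[[0,0,-0.4,0,0,0,0],[0,0,-0.8,0,0,0,0],[0,0,-0.8,0,0,0,0],[0,0,0,0,0,0,0]]}'
```

```text
clock: 13.65
eef_pos: [489.0, 215.0, 127.6]
tool_rot: [3.137, 0.011, -2.958]
force: [1.2, 0.4, -0.8]
width: 50.8
gripper_force: 62.7
```

```bash

python3 nudge.py '{"offsets":[[0.18,-0.74,0,0,0,0,0],[0.18,-0.74,0,0,0,0,0],[0.18,-0.74,0,0,0,0,0],[0.18,-0.72,0,0,0,0,0],[0,0,0,0,0.6,0,0],[0,0,0,0,0.6,0,0],[0,0,0,0,0.6,0,0],[0,0,0,0,0.6,0,0],[0,0,0,0,0.6,0,0],[0,0,0,0,0,0,0]]}'; python3 -c "
from h import *
s=ctrl.read_state();print(s['qpos'].round(2),tool(s).round(2))
for n in('scene','side'): cv2.imwrite(f'pics/t_{n}.png',ctrl.get_image(n))
S=cam('scene');D=cam('side');g=s['eef_pos']-tool(s)[:,2]*19;print(g,proj(S,g),proj(D,g))"
```

```text
clock: 14.65
eef_pos: [477.3, 61.6, 116.4]
tool_rot: [3.14, -0.754, -2.959]
force: [-0.4, -0.0, -0.1]
width: 51.1
gripper_force: 62.7
[ 0.07  1.02 -0.5   1.42  0.28  1.56  1.26] [[-0.72 -0.18 -0.67]
 [-0.13  0.98 -0.12]
 [ 0.68  0.   -0.73]]
[490.10466317  63.91403398 130.21785747] [[334.03974138 189.6621066 ]] [[308.52904749 195.16130054]]
```

```bash
python3 -c "
from h import *
a=cv2.imread('pics/t_scene.png');b=cv2.imread('pics/t_side.png')
cv2.imwrite('pics/m4.png',np.hstack([crop(a,284,140,100,100,400,400),crop(b,270,150,80,80,400,400)]))"
```

View pics/m4.png

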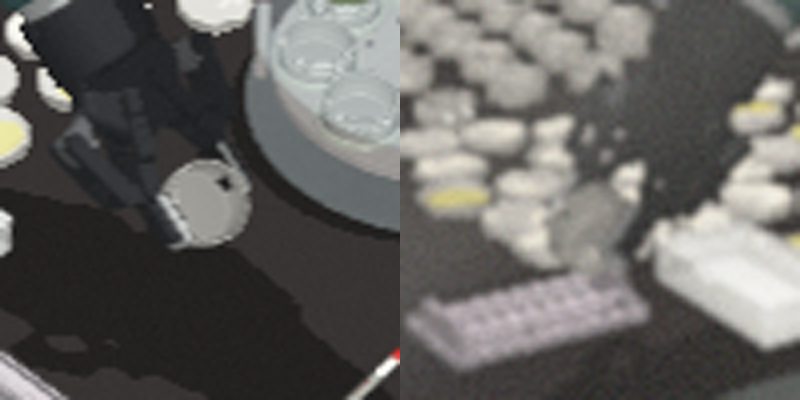

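The manual's scale: shifts go in shares of 50 mm and turns go in units of 0.25 rad. Converting my numbers, 24.4 mm is 0.488, -23 mm is -0.46.

```bash

python3 nudge.py '{"offsets":[[-0.46,0,0.488,0,0,0,0],[-0.46,0,0.488,0,0,0,0],[-0.34,0,0.36,0,0,0,0],[0,0,0,0,0,0,0]]}';python3 nudge.py '{"offsets":[[-0.028,0,0.028,0,0,0,0],[0,0,0,0,0,0,0]]}';python3 nudge.py '{"offsets":[[-0.028,0,0.028,0,0,0,0],[0,0,0,0,0,0,0]]}';python3 nudge.py '{"offsets":[[-0.028,0,0.028,0,0,0,0],[0,0,0,0,0,0,0]]}'
```

```text
clock: 15.15
eef_pos: [476.6, 60.3, 30.3]
tool_rot: [-3.14, -0.747, -2.959]
force: [-0.0, -0.4, -0.0]
width: 51.1
gripper_force: 62.7
clock: 15.35
eef_pos: [479.1, 61.3, 30.6]
tool_rot: [-3.141, -0.743, -2.959]
force: [0.5, -0.4, -0.9]
width: 51.1
gripper_force: 62.7
clock: 15.55
eef_pos: [478.8, 61.1, 27.3]
tool_rot: [-3.141, -0.745, -2.959]
force: [0.2, -0.3, -0.8]
width: 51.3
gripper_force: 62.7
clock: 15.75
eef_pos: [478.3, 61.0, 24.4]
tool_rot: [-3.141, -0.747, -2.959]
force: [-1.1, 0.5, -0.0]
width: 51.2
gripper_force: 62.7
```

```bash
for i in 1 2; do :; done
python3 nudge.py '{"offsets":[[-0.028,0,0.028,0,0,0,0],[-0.028,0,0.028,0,0,0,0],[0,0,0,0,0,0,0]]}'|egrep 'eef|force';python3 nudge.py '{"offsets":[[-0.028,0,0.028,0,0,0,0],[0,0,0,0,0,0,0]]}'|egrep 'eef|force';python3 nudge.py '{"offsets":[[-0.028,0,0.028,0,0,0,0],[0,0,0,0,0,0,0]]}'|egrep 'eef|force'
```

```text
eef_pos: [478.2, 61.0, 20.1]
force: [0.2, -0.6, -1.3]
gripper_force: 62.7
eef_pos: [478.4, 61.1, 18.3]
force: [0.2, -0.6, 0.1]
gripper_force: 62.7
eef_pos: [478.5, 61.1, 16.3]
force: [-0.0, -0.1, -0.3]
gripper_force: 62.7
```

```bash

python3 nudge.py '{"offsets":[[-0.028,0,0.028,0,0,0,0],[0,0,0,0,0,0,0]]}'|egrep 'eef|force';python3 nudge.py '{"offsets":[[-0.028,0,0.028,0,0,0,0],[0,0,0,0,0,0,0]]}'|egrep 'eef|force'
```

```text
eef_pos: [478.6, 61.1, 14.4]
force: [0.2, -0.4, -0.0]
gripper_force: 62.7
eef_pos: [478.8, 61.2, 12.7]
force: [0.5, 0.3, 0.5]
gripper_force: 62.8
```

```bash

python3 nudge.py '{"offsets":[[-0.028,0,0.028,0,0,0,0],[0,0,0,0,0,0,0]]}'|egrep 'eef|force';python3 nudge.py '{"offsets":[[-0.02,0,0.02,0,0,0,0],[0,0,0,0,0,0,0]]}'|egrep 'eef|force'
```

```text
eef_pos: [478.9, 61.2, 12.2]
force: [1.8, -0.2, 9.0]
gripper_force: 63.4
eef_pos: [479.1, 61.3, 12.0]
force: [2.5, 0.2, 14.8]
gripper_force: 63.8
```

```bash

python3 nudge.py '{"offsets":[[0,0,0,0,0,0,85],[0,0,0,0,0,0,85],[0,0,0,0,0,0,85],[0,0,0,0,0,0,85],[0.2,0,-0.22,0,0,0,85],[0.54,0,-0.58,0,0,0,85],[0.62,0,-0.66,0,0,0,85],[0.62,0,-0.66,0,0,0,85],[0.62,0,-0.66,0,0,0,85],[0,0,0,0,0,0,85]]}'|egrep 'eef|force|wid'
python3 nudge.py '{"offsets":[[0,0,0,0,-0.6,0,85],[0,0,0,0,-0.6,0,85],[0,0,0,0,-0.6,0,85],[0,0,0,0,-0.6,0,85],[0,0,0,0,-0.58,0,85],[0,0,0,0,0,0,85]]}'
python3 - <<'E'
from h import *
import json
s=ctrl.read_state();im=ctrl.get_image("wrist");cv2.imwrite("pics/w5.png",im)
json.dump({k:np.array(v).tolist() for k,v in s.items()},open("w5.json","w"));C=cam("wrist",s)
print(proj(C,[[495,64,24]]))
g=cv2.cvtColor(im,cv2.COLOR_BGR2GRAY);_,t=cv2.threshold(g,90,255,0)
n,l,st,c=cv2.connectedComponentsWithStats(t)
for i in range(1,n):
    if st[i,4]>800: print(st[i],c[i].round(1),onz(C,c[i],15).round(1))
E
```

```text
eef_pos: [480.1, 62.4, 205.7]
force: [-0.2, 0.1, -0.0]
width: 84.8
gripper_force: 0.0
clock: 18.85
eef_pos: [471.5, 59.3, 199.8]
tool_rot: [-3.138, -0.005, -2.957]
force: [-0.2, 0.5, 0.0]
width: 85.0
gripper_force: 0.0
[[320.77086014 196.33211179]]
[   62     0   578   119 30874] [458.1  40. ] [322.  163.2  15. ]
[    0    52   186   287 41327] [ 80.  196.9] [ 547.5 -196.6   15. ]
[ 250   65  180   20 1525] [340.2  74.1] [373.   60.2  15. ]
[ 405  152   95  163 9153] [451.4 217.6] [495.4 210.7  15. ]
[617 173  23  50 823] [630.2 198.5] [436.5 404.7  15. ]
[ 292  178   52   55 2231] [317.5 205.1] [508.3  62.8  15. ]
[ 489  256  151  144 9704] [582.8 311.1] [585.8 416.   15. ]
[ 332  302   98   76 5444] [378.9 334.6] [663.9 170.1  15. ]
[ 235  337   71   40 1042] [276.5 353.2] [717.2  47.6  15. ]
```

Scaled: 0.15 rad is 0.6.

```bash

python3 nudge.py '{"offsets":[[0,0,0,0,0,0.6,85],[0,0,0,0,0,0.6,85],[0,0,0,0,0,0.6,85],[0,0,0,0,0,0.6,85],[0,0,0,0,0,0.6,85],[0,0,0,0,0,0.6,85],[0,0,0,0,0,0.6,85],[0,0,0,0,0,0.6,85],[0,0,0,0,0,0.6,85],[0,0,0,0,0,0.6,85],[0,0,0,0,0,0.6,85],[0,0,0,0,0,0,85]]}'
python3 - <<'E'
from h import *
import json
s=ctrl.read_state();im=ctrl.get_image("wrist");cv2.imwrite("pics/w6.png",im)
json.dump({k:np.array(v).tolist() for k,v in s.items()},open("w6.json","w"));C=cam("wrist",s);C5=cam("wrist",json.load(open("w5.json")));print(s["qpos"].round(2))
g=cv2.cvtColor(im,cv2.COLOR_BGR2GRAY);_,t=cv2.threshold(g,90,255,0)
n,l,st,c=cv2.connectedComponentsWithStats(t);e=proj(C,[[506,63,20]])[0];print(e)
i=min((i for i in range(1,n) if st[i,4]>800),key=lambda i:np.hypot(*(c[i]-e)));print(st[i],c[i])
p=tri((C5,(317.5,205.1)),(C,c[i]));print("tri",p,onz(C,c[i],18),onz(C5,(317.5,205.1),18))
R=tool(s);print("delta",R.T@(np.r_[p[:2],6]-s["eef_pos"]))
for nm,x,y in(("w5",317,205),("w6",*c[i].astype(int))):
    a=cv2.cvtColor(cv2.imread(f"pics/{nm}.png"),cv2.COLOR_BGR2GRAY);print(cv2.blur(a,(3,3))[y-32:y+33:4,x-32:x+33:4])
E
```

```text
clock: 20.1
eef_pos: [479.0, 61.8, 199.5]
tool_rot: [-3.139, 0.001, 1.675]
force: [0.1, 1.0, 0.7]
width: 85.3
gripper_force: 0.0
[-0.1   0.44 -0.12  2.    0.08  0.7  -0.16]
[345.41672274 173.95475759]
[ 320  147   54   55 2354] [346.34451997 174.25785896]
tri [506.59791848  63.11409697  19.98690173] [507.21535754  62.29494045  18.        ] [506.85928152  63.52505506  18.        ]
delta [ -1.42062038  27.96975556 193.41626923]
[[ 63  63  63  63  64  63  64  64  63  62  63  60  43  41  41  41  41]
 [ 64  64  62  64  62  62  64  69  78  67  59  63  42  42  40  41  41]
 [ 64  64  64  64  62  96 173 195 181 186 170 103  46  41  42  41  42]
 [ 63  57  58  61 114 196 203 219 198 185 195 195 136  48  41  42  40]
 [ 58  42  42 100 161 166 166 167 168 168 167 171 161 127  43  42  41]
 [ 53  40  54 155 163 165 165 197 167 167 166 177 165 161  81  41  42]
 [ 58  43  98 159 164 164 165 218 166 165 165 165 164 163 132  41  41]
 [ 57  40 131 160 164 164 164 164 164 164 164 165 164 164 151  41  42]
 [ 62  41 134 157 163 164 163 164 164 163 163 164 163 164 138  45  41]
 [ 62  55 131 144 164 163 189 1
[... 1045 characters left out ...]
180 216 216 215 215 215 214 212 210 208 206 207 143  80  51]
 [ 51  57 159 209 214 214 213 213 212 211 209 207 205 206 126  97  51]
 [ 50  52 158 168 213 213 212 211 210 209 208 206 206 176 128  84  50]
 [ 50  49 160 133 193 211 210 210 209 208 206 205 206 128 153  58  51]
 [ 53  50 112 122 146 172 205 208 207 206 205 205 147 113 153  49  48]
 [ 50  49  53 159 117 132 152 176 177 177 152 124 114 165  64  50  50]
 [ 51  51  50  65 159 121 120 125 125 122 117 117 165  80  49  51  50]
 [ 50  51  51  50  57 124 157 140 127 143 161 139  59  51  51  50  50]
 [ 51  51  51  49  51  50  55  69  82  70  55  51  50  50  51  49  51]
 [ 51  51  52  53  51  52  50  50  53  50  51  49  52  50  51  51  52]]
```

The recessed floor and inner wall inside the bright rim confirm the tin is flat, mouth up, at (506.8,63). Next I descend over it at partial opening and probe where the finger tips meet the bench.

```bash

python3 nudge.py '{"offsets":[[-0.03,0.56,0,0,0,0,66],[0,0,0.96,0,0,0,66],[0,0,0.96,0,0,0,66],[0,0,0.96,0,0,0,66],[0,0,0.68,0,0,0,66],[0,0,0.26,0,0,0,66],[0,0,0,0,0,0,66]]}'
python3 nudge.py '{"offsets":[[0,0,0.04,0,0,0,66],[0,0,0,0,0,0,66]]}'|egrep 'eef|force'; python3 nudge.py '{"offsets":[[0,0,0.04,0,0,0,66],[0,0,0,0,0,0,66]]}'|egrep 'eef|force'
```

```text
clock: 20.85
eef_pos: [504.8, 62.4, 6.9]
tool_rot: [-3.136, 0.0, 1.677]
force: [0.5, -0.6, 0.6]
width: 65.9
gripper_force: 0.0
eef_pos: [506.9, 62.5, 8.0]
force: [0.2, 1.0, -1.0]
gripper_force: 0.0
eef_pos: [506.2, 62.4, 5.4]
force: [0.8, 0.4, 0.0]
gripper_force: 0.0
```

```bash

for r in 1; do python3 nudge.py '{"offsets":[[0,0,0.04,0,0,0,66],[0,0,0,0,0,0,66]]}'|egrep 'eef|^force'; python3 nudge.py '{"offsets":[[0,0,0.04,0,0,0,66],[0,0,0,0,0,0,66]]}'|egrep 'eef|^force'; python3 nudge.py '{"offsets":[[0,0,0.04,0,0,0,66],[0,0,0,0,0,0,66]]}'|egrep 'eef|^force'; done
```

```text
eef_pos: [505.6, 62.3, 2.6]
force: [-0.3, 0.1, -0.1]
eef_pos: [505.4, 62.3, 0.3]
force: [0.2, 0.1, -0.2]
eef_pos: [505.4, 62.3, -1.8]
force: [0.8, 1.2, -0.3]
```

```bash

python3 nudge.py '{"offsets":[[0,0,0.04,0,0,0,66],[0,0,0,0,0,0,66]]}'|egrep 'eef|^force'; python3 nudge.py '{"offsets":[[0,0,0.04,0,0,0,66],[0,0,0,0,0,0,66]]}'|egrep 'eef|^force'
```

```text
eef_pos: [505.3, 62.3, -3.8]
force: [0.6, -0.1, -1.2]
eef_pos: [505.4, 62.3, -5.8]
force: [-0.5, 0.8, 0.2]
```

```bash

python3 nudge.py '{"offsets":[[0,0.02,-0.2,0,0,0,66],[0,0,0,0,0,0,66],[0,0,0,0,0,0,0],[0,0,0,0,0,0,0],[0,0,0,0,0,0,0],[0,0,0,0,0,0,0],[0,0,0,0,0,0,0]]}'
python3 nudge.py '{"offsets":[[0,0,-0.4,0,0,0,0],[0,0,-0.9,0,0,0,0],[0,0,-0.9,0,0,0,0],[0,0,-0.6,0,0,0,0],[0,0,0,0,0,0,0]]}'
```

```text
clock: 22.95
eef_pos: [507.1, 62.5, 5.7]
tool_rot: [-3.141, 0.0, 1.675]
force: [-1.4, -0.3, 12.2]
width: 51.0
gripper_force: 60.6
clock: 23.45
eef_pos: [509.5, 62.9, 148.5]
tool_rot: [3.135, -0.0, 1.674]
force: [0.2, -0.3, -0.5]
width: 50.5
gripper_force: 62.7
```

```bash

python3 nudge.py '{"offsets":[[-0.94,-0.28,0,0,0,0,0],[-0.94,-0.28,0,0,0,0,0],[-0.94,-0.28,0,0,0,0,0],[-0.94,-0.28,0,0,0,0,0],[-0.94,-0.28,0,0,0,0,0],[-0.94,-0.28,0,0,0,0,0],[0,0,0,0,0,0,0],[0,0,0,0,0,0,0]]}'
python3 - <<'E'
from h import *
s=ctrl.read_state();print(s["eef_pos"],tool(s).T@(np.r_[454.8,-228,80]-s["eef_pos"]))
E
```

```text
clock: 24.25
eef_pos: [451.2, -227.8, 143.8]
tool_rot: [-3.139, -0.0, 1.671]
force: [0.6, 2.2, -0.2]
width: 50.8
gripper_force: 62.7
[ 451.24889331 -227.78601852  143.84327329] [-0.59047877  3.70765777 63.8320006 ]
```

```bash

python3 nudge.py '{"offsets":[[-0.012,0.074,0,0,0,0,0],[0,0,0.6,0,0,0,0],[0,0,0.6,0,0,0,0],[0,0,0,0,0,0,0],[0,0,0,0,0,0,0]]}'
python3 - <<'E'
from h import *
s=ctrl.read_state();print(s["eef_pos"],tool(s).T@(np.r_[454.8,-228,66]-s["eef_pos"]))
E
```

```text
clock: 24.75
eef_pos: [456.6, -225.1, 84.7]
tool_rot: [-3.139, -0.001, 1.678]
force: [0.3, -0.8, -0.0]
width: 50.6
gripper_force: 62.7
[ 456.60455108 -225.14796684   84.70624372] [-2.65569343 -2.0530637  18.70952361]
```

```bash

python3 nudge.py '{"offsets":[[-0.052,-0.04,0.16,0,0,0,0],[0,0,0.16,0,0,0,0],[0,0,0,0,0,0,0],[0,0,0,0,0,0,0]]}'
python3 - <<'E'
from h import *
s=ctrl.read_state();print(s["eef_pos"],tool(s).T@(np.r_[454.8,-228,64]-s["eef_pos"]))
E
```

```text
clock: 25.15
eef_pos: [454.4, -229.8, 68.9]
tool_rot: [-3.14, 0.001, 1.675]
force: [0.4, -0.6, -0.2]
width: 50.6
gripper_force: 62.7
[ 454.41248072 -229.80497011   68.90754428] [1.75792295 0.5794672  4.90571134]
```

```bash

python3 nudge.py '{"offsets":[[0.028,0.008,0.06,0,0,0,0],[0,0,0,0,0,0,0]]}'|egrep 'eef|^force';python3 nudge.py '{"offsets":[[0,0,0.04,0,0,0,0],[0,0,0,0,0,0,0]]}'|egrep 'eef|^force';python3 nudge.py '{"offsets":[[0,0,0.04,0,0,0,0],[0,0,0,0,0,0,0]]}'|egrep 'eef|^force'
```

```text
eef_pos: [454.6, -228.0, 65.7]
force: [-0.7, -0.3, -0.6]
eef_pos: [454.5, -228.2, 63.6]
force: [-0.3, -0.7, -0.7]
eef_pos: [454.5, -228.3, 61.5]
force: [0.2, 0.2, -0.9]
```

```bash

python3 nudge.py '{"offsets":[[0,0,0.04,0,0,0,0],[0,0,0,0,0,0,0]]}'|egrep 'eef|^force';python3 nudge.py '{"offsets":[[0,0,0.03,0,0,0,0],[0,0,0,0,0,0,0]]}'|egrep 'eef|^force'
```

```text
eef_pos: [454.5, -228.2, 59.5]
force: [-0.2, 0.2, -0.4]
eef_pos: [454.5, -228.3, 58.1]
force: [-0.0, -0.2, -0.1]
```

```bash

python3 nudge.py '{"offsets":[[0,0,0.03,0,0,0,0],[0,0,0,0,0,0,0]]}'|egrep 'eef|^force'
```

```text
eef_pos: [454.5, -228.3, 56.6]
force: [0.1, -0.6, 0.5]
```

```bash

python3 nudge.py '{"offsets":[[0,0,0.02,0,0,0,0],[0,0,0,0,0,0,0]]}'|egrep 'eef|^force';python3 nudge.py '{"offsets":[[0,0,0.014,0,0,0,0],[0,0,0,0,0,0,0]]}'|egrep 'eef|^force'
```

```text
eef_pos: [454.7, -228.3, 55.8]
force: [-0.7, -0.1, 0.3]
eef_pos: [454.7, -228.4, 55.7]
force: [-0.4, -0.2, 6.7]
```

Contact came at TCP 55.7 = 50 + 5.7 mm, so the tin is on the seat. Releasing with limited opening and withdrawing, then one last look.

```bash

python3 nudge.py '{"offsets":[[0,0,0,0,0,0,62],[0,0,0,0,0,0,62],[0,0,0,0,0,0,62],[0,0,-0.3,0,0,0,62],[0,0,-0.8,0,0,0,62],[0,0,-0.9,0,0,0,62],[0,0,-0.9,0,0,0,62],[0,0,-0.4,0,0,0,85],[0.5,0,0,0,0,0,85],[0,0,0,0,0,0,85],[0,0,0,0,0,0,85]]}'
python3 - <<'E'
from ix import *
s=ctrl.read_state();im=ctrl.get_image("wrist");C=cam("wrist",s);b=ctrl.get_image("side");a=ctrl.get_image("scene")
e=proj(C,[[454.8,-228,74]])[0];print(e,proj(S,[[454.8,-228,74]]),proj(cam("side"),[[454.8,-228,74]]))
x,y=(e-[67,50]).astype(int)
m=np.vstack([np.hstack([crop(im,x,y,134,100),crop(a,372,136,64,48)]),np.hstack([crop(b,310,210,128,96),crop(a,180,160,240,180)])])
cv2.imwrite("pics/m5.png",m)
E
```

```text
clock: 27.85
eef_pos: [452.0, -203.1, 219.9]
tool_rot: [-3.14, 0.0, 1.676]
force: [0.5, -0.5, -0.1]
width: 85.0
gripper_force: 0.0
[319.43204018 206.39599348] [[417.57416982 163.05925119]] [[345.03008188 262.15144749]]
```

View pics/m5.png

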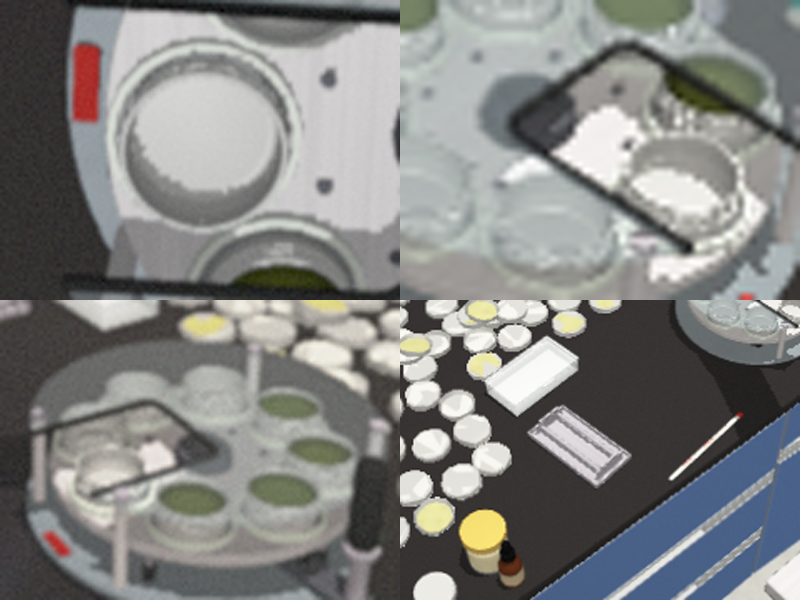

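The tin sits level in the collar with its mouth up (wrist panel around (205,135)). The rack is empty, and the jar and dropper bottle haven't moved.

```bash
python3 -c "
from cell import ctrl
print(ctrl.finish_job())"
```

```text
the job is handed in; nothing more can be done
None
```

The job is handed in, at about 28 s: four lever strokes brought the empty nest to the loading slot (about 3° past centre), and the tin, first laid flat on the bench and let go, now sits in it mouth up and fully down, with the jar and bottle untouched.

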